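Line up the locking disc and shoot the bar

ROBOT

A 6-joint arm with a two-finger parallel gripper is mounted at the origin on the work surface; the furniture and walls round the work are solid. World frame = base frame: x ahead of the robot, y to its left, z up, the work surface at z = 0. Lengths are in m, angles in rad, forces in N, time in s.
With the tool pointing down it reaches from about 0.325 to 0.9 m from the base axis. Payload 6.1 kg.
Tool frame: the origin (TCP) lies midway between the tips of the shut fingers; the grasp point (between the pads) lies 19 mm behind it; x points along the fingers, y is the direction in which the jaws open and shut, and the axes are right-handed (so a half turn about x gives the same grasp; the last joint's range is limited). The gripper opens to 85 mm and grips with 20 to 120 N. Pads are 22 mm wide; open, the fingers measure 114 mm over their backs; the gripper's body (76 mm by 85 mm) begins 54 mm behind the grasp point. The pads swing forward as they close: fully open they stand 13 mm farther back than shut.
Start: joints at [1.212, 0.22, 1.526, -0, 1.395, -0.126], TCP at [0.144, 0.608, 0.231] pointing down, gripper open.
Joint ranges: [-2.98, 2.98], [-0.91, 2.08], [0.09, 2.57], [-1.24, 4.39], [0.2, 2.65], [-2.68, 2.68]. Speed limits (rad/s): [2.57, 2.57, 3.01, 3.14, 3.14, 3.14].

INTERFACE

Orientations are given as [roll, pitch, yaw] about the fixed x, y, z axes, in that order (R = Rz(yaw) Ry(pitch) Rx(roll)).
In Python, from plant import movep, move_l, set_joints, gripper_to, hold, inverse_kinematics, observe, get_image, get_calibration, Unreachable, job_done gives the robot as it stands. Calls block until the motion is done:
- movep(position, orientation): joint-space move of the TCP to a pose.
- move_l(position, feed=0.15, rotation=None, max_force=None): straight line of the TCP; rotation=None keeps the orientation; feed is the mean speed in m/s. With max_force (N) it stops when the force on the tool has changed by that much, and returns True; else False.
- set_joints(angles): joint-space move.
- gripper_to(opening, f_grip=None): finger opening in m; f_grip is the grip in N (None keeps the last); returns when the fingers have stopped.
- hold(seconds).
- inverse_kinematics(position, orientation): joint angles nearest the present ones, or None.
- observe(): the state.
- get_image(name): name is "scene" or "side" or "wrist"; returns (picture, depth): 420x560x3 uint8, red, green, blue; 420x560 float32, m along the optical axis (not along the pixel's ray), 0 where there is no reading.
- get_calibration(name): a dict with "intrinsics" (3x3 intrinsics, pixels), "world_from_camera" (4x4, takes a point from camera to world coordinates). Camera axes: x right, y down, z forward; pixel columns grow to the right and rows downward; lengths in m; the calibration is good to about 2 mm. The wrist camera is an equidistant fisheye: a pixel r from the principal point sees the ray r / f radians off the axis. A picture is of the moment at which its call begins: read the wrist's pose just before it. get_calibration takes no time and is no camera call; for the wrist camera it gives the pose at the moment of the call.
A pose or a line that the arm cannot do raises Unreachable and nothing moves.
- job_done(): hands the job in, once; it reports no verdict.
The state is a dict: "time_s": time; "q": joint angles; "joint_velocities": joint speeds; "joint_torque": joint torques, N m; "eef_pos": TCP position; "tcp_rot": TCP orientation; "ft_force": force on the tool from outside, world axes, zero at the start; "torque": the same for the moment, N m; "opening": finger opening in m.
Only numpy, scipy, OpenCV 4.12 (cv2) and the standard library are available. Lean on these libraries where they do the work, as an engineer would, in place of code of your own. Each camera call takes 0.05 s, during which the arm holds its last target. There are 200 camera calls.

TASK

Lock the swivel unit: with the fingertips, push the red post round to turn the slotted steel disc until its slot is in line with the brass bar, then push the blue tab so that the bar goes straight through the slot and into the keeper beyond it, until the tab is fully home against the dark guide block. Push gently, do not pinch or lift anything, and leave the sleeve, the pliers and the valve stem where they are; finish with the fingers clear.

Things in the scene. Friction and masses are not known exactly. Their poses are not given: they have to be found in the camera images.
- lock_base: Fixed grey base block 330 x 110 x 32 mm on the bench (x -250 to 80 mm, y +-55 mm). Origin on the bench under the disc's axis; x: the way the bar is pushed; z up. On its x axis stand dark guide block (x -115 to -60, y +-24 mm), disc (x +-45 mm) and keeper (x 53 to 75, y +-24 mm), tops at z = 62 mm or less; only post and tab stand higher.
- lock_disc (a joint): Disc angle (rad) about lock_base's z, + anticlockwise from above. Steel disc 90 mm wide, top z = 54 mm. An 18 mm slot, mouths flared, crosses it rim to rim; at 0 it is in line with the bar (12 mm wide). Range -1.2 to 2.4, starts at 0.7 to 1.9; no spring, stays where left (2 N at the post turns it). Within 0.15 of 0 the bevelled nose finds the slot; far off the bar is blocked.
- post_top (a point): Centre of the top of the red post on the disc, 92 mm above the bench. Post upright, 14 mm in diameter, free from z = 57 to 92 mm, 30 mm from the disc axis. At disc angle a it stands in direction pi/2 + a from lock_base's x axis, anticlockwise from above (straight on lock_base's +y side when the slot is in line).
- lock_bar (a joint): Travel of the brass bar along lock_base's x (m): 0 drawn back, 0.115 fully home (tab against guide block, nose in keeper). Starts at 0 to 0.005; the nose meets the disc's rim at 0.010 to 0.015. Needs about 2 N and 4 N per m/s; stays where left. Bar 12 x 12 mm, z 41 to 53 mm.
- tab_back (a point): Centre of the push area on the back face of the blue tab at the bar's rear end, 75 mm above the bench, on lock_base's x axis. Tab: upright plate 34 mm wide (lock_base y), 10 mm thick (x), top at z = 87 mm; the push face looks along lock_base's -x. Axes as lock_base.
- sleeve: Bystander: loose blackened flanged sleeve standing upright, 37 mm in diameter, 90 mm high; origin under its centre.
- pliers: Bystander: loose combination pliers with yellow grips, 66 x 168 x 13 mm, lying flat, long along own y; origin under the centre.
- valve_stem: Bystander: loose pale stepped valve stem, 17 x 62 x 17 mm, lying along own y; origin under the centre.

How it is judged:
By the outcome, as a careful person would: the job done as asked, in the order asked, and still so for the second after the job is handed in, with the robot touching nothing.
It also fails if it takes over 61 s, if anything falls off the work surface, if the arm or the gripper's body presses on something with over 40 N, if the wrist force passes 120 N, or if a joint passes its speed limit or range.

## Working session

There is one attempt and no reset: what is moved stays moved. The work goes in short steps, each a Python script; the robot and the scene stay as the last script left them, time stands still between calls to the robot, and variables do not carry over. Pictures are saved under pics/ and viewed, about 8 in all and at most 12, crops included, and the job is handed in when it is done.

```bash
mkdir -p pics; ls; python3 - <<'E'
from plant import *
import cv2,numpy as np
for n in("scene","side"):
    p,d=get_image(n); cv2.imwrite(f"pics/{n}.png",p[:,:,::-1]); np.save(f"pics/{n}.npy",d)
    c=get_calibration(n); print(n,c)
s=observe();print(s["time_s"],s["tcp_rot"],s["opening"])
E
```

```text
pics
scene {'intrinsics': array([[386.24011673,   0.        , 271.85228331],
       [  0.        , 386.24011673, 209.01261858],
       [  0.        ,   0.        ,   1.        ]]), 'world_from_camera': array([[ 0.46971632, -0.51490062,  0.71710804, -0.02460059],
       [-0.88257413, -0.25481665,  0.39513463, -0.32810625],
       [-0.020724  , -0.81850219, -0.5741295 ,  0.5694287 ],
       [ 0.        ,  0.        ,  0.        ,  1.        ]])}
side {'intrinsics': array([[515.79672127,   0.        , 270.98474082],
       [  0.        , 515.79672127, 207.62602506],
       [  0.        ,   0.        ,   1.        ]]), 'world_from_camera': array([[-0.8777394 , -0.27257536,  0.39405103,  0.24145202],
       [-0.47904897,  0.48335805, -0.73271896,  0.62327015],
       [ 0.0092534 , -0.83190604, -0.55483935,  0.54386948],
       [ 0.        ,  0.        ,  0.        ,  1.        ]])}
0.1 [-1.69409007  1.5690486  -1.92687398] 0.0856563857034002
```

View pics/scene.png

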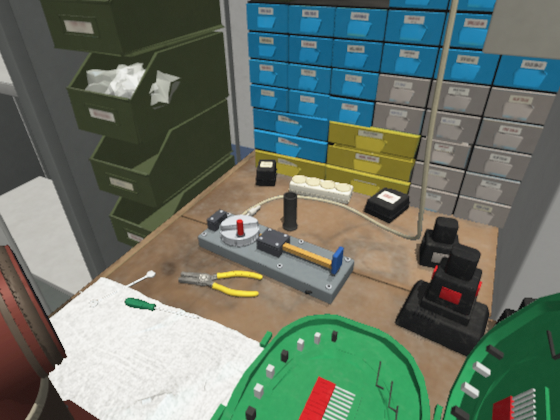

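View pics/side.png

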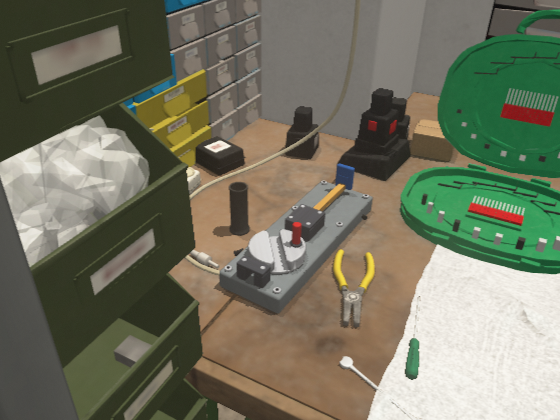

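Scene: the base runs from the keeper (215,218) to the blue tab (338,260), with the red post at (240,228). The sleeve at (290,212) stands behind it and the pliers (225,283) lie in front. In the side view the post is at (296,233), the tab at (345,176) and the slot runs roughly (285,250).

```bash
cat > h.py <<'E'
import numpy as np,cv2
from plant import *
def cloud(n,d=None,p=None):
    if d is None: d=np.load(f"pics/{n}.npy"); p=cv2.imread(f"pics/{n}.png")[:,:,::-1]
    c=get_calibration(n);K=c["intrinsics"];T=c["world_from_camera"]
    v,u=np.indices(d.shape)
    P=np.stack([(u-K[0,2])/K[0,0]*d,(v-K[1,2])/K[1,1]*d,d],-1)@T[:3,:3].T+T[:3,3]
    P[d==0]=np.nan
    return P,p.astype(int)
def proj(n,X):
    c=get_calibration(n);K=c["intrinsics"];T=c["world_from_camera"]
    q=(np.asarray(X)-T[:3,3])@T[:3,:3]@K.T
    return q[...,:2]/q[...,2:]
E
python3 - <<'E'
from h import *
np.set_printoptions(precision=4,suppress=True)
boxes={"scene":(195,355,195,300),"side":(215,380,155,305)}
for n,(a,b,c,d) in boxes.items():
    P,p=cloud(n);P=P[c:d,a:b].reshape(-1,3);p=p[c:d,a:b].reshape(-1,3)
    R,G,B=p.T
    top=(P[:,2]>.027)&(P[:,2]<.036)
    sat=p.max(1)-p.min(1)
    t=P[top&(sat<40)]
    m=np.median(t,0);t=t[np.linalg.norm(t-m,axis=1)<.25]
    r=cv2.minAreaRect(t[:,:2].astype(np.float32));print(n,len(t),r,np.median(t[:,2]));print(cv2.boxPoints(r))
    red=(R>120)&(G<60)&(B<60)&(P[:,2]>.05);blue=(B>R+40)&(B>G+25)&(P[:,2]>.045)
    for k,mk in(("red",red),("blue",blue)):
        q=P[mk];print(k,len(q),q.mean(0),q.min(0),q.max(0))
        h=q[q[:,2]>q[:,2].max()-.004];print(" top",len(h),h.mean(0),h.min(0),h.max(0))
E
```

```text
scene 3093 ((0.5543105006217957, -0.02643263339996338), (0.32869231700897217, 0.17422303557395935), 85.42981719970703) 0.030135830787781592
[[ 0.4544 -0.1833]
 [ 0.628  -0.1972]
 [ 0.6542  0.1304]
 [ 0.4806  0.1443]]
red 75 [0.5028 0.0403 0.0772] [0.4974 0.0366 0.0587] [0.5087 0.0464 0.0908]
 top 18 [0.5044 0.0416 0.0894] [0.4999 0.037  0.0871] [0.5087 0.0464 0.0908]
blue 198 [ 0.5064 -0.1728  0.0707] [ 0.4943 -0.177   0.0456] [ 0.5272 -0.1658  0.0873]
 top 55 [ 0.5107 -0.1713  0.0852] [ 0.4943 -0.176   0.0834] [ 0.5272 -0.1658  0.0873]
side 4243 ((0.5604639649391174, -0.02454778552055359), (0.3325117826461792, 0.17806969583034515), 85.44439697265625) 0.030514345771619267
[[ 0.4585 -0.1832]
 [ 0.636  -0.1974]
 [ 0.6624  0.1341]
 [ 0.4849  0.1483]]
red 22 [0.507  0.0467 0.0864] [0.503  0.0429 0.0656] [0.5155 0.0505 0.0921]
 top 12 [0.5099 0.048  0.0898] [0.5032 0.0434 0.0886] [0.5155 0.0505 0.0921]
blue 78 [ 0.5122 -0.1678  0.0798] [ 0.4985 -0.1747  0.0505] [ 0.5296 -0.1627  0.0872]
 top 48 [ 0.5139 -0.1684  0.0852] [ 0.4994 -0.1747  0.0835] [ 0.5296 -0.1627  0.0872]
```

```bash
cat >> h.py <<'E'
from scipy.spatial.transform import Rotation as Rn
yaw=np.radians(85.44);AX=np.array([.531,.062])
ex=np.array([np.cos(yaw),np.sin(yaw)]);ey=np.array([-ex[1],ex[0]])
def W(x,y,z): return [*(AX+x*ex+y*ey),z]
def L(p): d=np.asarray(p)[:2]-AX; return d@ex,d@ey
def ori(s):
    X=np.array([0,0,-1.]);Y=np.array([*(s*ey),0]);return Rn.from_matrix(np.c_[X,Y,np.cross(X,Y)]).as_euler("xyz")
def snap(n,f):
    p,d=get_image(n);cv2.imwrite(f"pics/{f}.png",p[:,:,::-1]);np.save(f"pics/{f}.npy",d);return p,d
E
python3 - <<'E'
from h import *
np.set_printoptions(precision=4,suppress=True)
for s in(1,-1):
    print(s,[inverse_kinematics(W(x,y,z),ori(s)) for x,y,z in((-55,27,.2),)and((-.055,.027,.2),(-.27,0,.067),(-.136,0,.067))])
s=min((1,-1),key=lambda s:abs(inverse_kinematics(W(-.055,.027,.2),ori(s))[5]))
print("s",s)
gripper_to(0)
movep(W(-.055,.027,.2),ori(s))
o=observe();print(o["time_s"],o["eef_pos"],o["ft_force"],get_calibration("wrist"))
snap("wrist","w1")
E
```

```text
1 [None, None, None]
-1 [array([-0.1393, -0.057 ,  1.8814,  0.    ,  1.3172, -0.0597]), array([-0.5295,  0.2228,  1.8547,  0.    ,  1.0641, -0.4499]), array([-0.2907,  0.1685,  1.9186,  0.    ,  1.0545, -0.2111])]<sys>:0: UserWarning: Gimbal lock detected. Setting third angle to zero since it is not possible to uniquely determine all angles.
<stdin>:5: UserWarning: Gimbal lock detected. Setting third angle to zero since it is not possible to uniquely determine all angles.
Traceback (most recent call last):
TypeError: 'NoneType' object is not subscriptable
```

```bash
python3 -W ignore - <<'E'
from h import *
for n in("scene","side"):
    P,_=cloud(n);Q=P.reshape(-1,3);Q=Q[np.isfinite(Q[:,0])]
    r=np.hypot(Q[:,0],Q[:,1]);a=np.arctan2(Q[:,1],Q[:,0])
    for a0 in np.arange(-.4,1.4,.2):
        m=(a>=a0)&(a<a0+.2)&(Q[:,2]>.11)
        print(n,round(a0,1),m.sum(),np.round(np.percentile(r[m],[0,1]),3) if m.any() else "")
E
```

```text
scene -0.4 14378 [0.063 0.087]
scene -0.2 11499 [0.083 0.84 ]
scene 0.0 9239 [0.093 0.845]
scene 0.2 10314 [0.702 0.74 ]
scene 0.4 12072 [0.583 0.587]
scene 0.6 10079 [0.613 0.62 ]
scene 0.8 6074 [0.666 0.67 ]
scene 1.0 0 
scene 1.2 0 
side -0.4 5162 [0.863 0.867]
side -0.2 3742 [0.839 0.842]
side 0.0 34 [0.854 0.854]
side 0.2 0 
side 0.4 22755 [0.587 0.59 ]
side 0.6 32448 [0.617 0.622]
side 0.8 9534 [0.672 0.672]
side 1.0 0 
side 1.2 0
```

```bash
python3 -W ignore - <<'E'
from h import *
np.set_printoptions(precision=4,suppress=True)
gripper_to(0)
o=observe();p=np.array(o["eef_pos"]);k=.42/np.hypot(*p[:2])
move_l([p[0]*k,p[1]*k,.24],feed=.2)
movep([.42,.0,.24],ori(-1))
movep(W(-.055,.027,.2),ori(-1))
o=observe();print(o["time_s"],o["eef_pos"],o["ft_force"],o["opening"],get_calibration("wrist"))
snap("wrist","w1")
E
```

```text
4.375 [0.4993 0.0104 0.1989] [-0.194  -0.5976  0.5411] 0.000456204159821665 {'intrinsics': array([[325.1923,   0.    , 275.5834],
       [  0.    , 325.1923, 211.7541],
       [  0.    ,   0.    ,   1.    ]]), 'world_from_camera': array([[ 0.9971, -0.0724, -0.0237,  0.5052],
       [-0.0761, -0.9591, -0.2728,  0.0793],
       [-0.003 ,  0.2738, -0.9618,  0.3424],
       [ 0.    ,  0.    ,  0.    ,  1.    ]])}
```

View pics/w1.png

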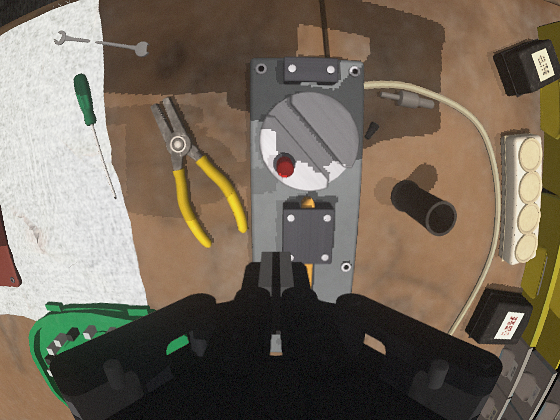

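Wrist view: disc centre about (309,142), red post top about (287,165), slot running from (273,100) to (327,178), guide block centred at (308,233), and base far corners (251,61)/(364,61). The shut fingertips are at (275,256).

```bash
cat >> h.py <<'E'
def wray(u,v,z,c=None):
    c=c or get_calibration("wrist");K=c["intrinsics"];T=c["world_from_camera"]
    a=np.array([u-K[0,2],v-K[1,2]])/K[0,0];r=np.linalg.norm(a)
    d=T[:3,:3]@np.array([*(a/r*np.sin(r)),np.cos(r)]);return T[:3,3]+d*(z-T[2,3])/d[2]
E
python3 -W ignore - <<'E'
from h import *
for k,u,v,z in(("disc",309,142,.054),("post",286,164,.092),("slotA",281,103,.054),("slotB",324,181,.054),("gb NL",284,208,.062),("gb NR",333,207,.062),("corner",251,61,.032),("cornerR",364,61,.032),("nose",309,199,.05)):
    p=wray(u,v,z);print(k,p.round(4),np.round(L(p),4))
p=cv2.imread("pics/w1.png");cv2.imwrite("pics/w1c.png",cv2.resize(p[50:275,230:390],None,fx=3.4,fy=2.6*1.02,interpolation=2))
E
```

```text
disc [0.5327 0.0589 0.054 ] [-0.0029 -0.002 ]
post [0.5102 0.0456 0.092 ] [-0.018   0.0195]
slotA [0.5105 0.0952 0.054 ] [0.0315 0.023 ]
slotB [0.5444 0.0227 0.054 ] [-0.0381 -0.0165]
gb NL [0.5062 0.0022 0.062 ] [-0.0616  0.0199]
gb NR [ 5.506e-01 -2.000e-04  6.200e-02] [-0.0604 -0.0244]
corner [0.486  0.1396 0.032 ] [0.0738 0.0511]
cornerR [0.5941 0.1346 0.032 ] [ 0.0774 -0.0571]
nose [0.5301 0.0058 0.05  ] [-0.0561 -0.0036]
```

```bash
sed -i 's/AX=np.array(\[.531,.062\])/AX=np.array([.532,.060])/' h.py; python3 -W ignore - <<'E'
from h import *
np.set_printoptions(precision=4,suppress=True)
move_l(W(-.055,.026,.2),feed=.2)
print(move_l(W(-.055,.026,.071),feed=.1,max_force=8))
o=observe();print(o["eef_pos"],o["ft_force"])
print(move_l(W(-.022,.026,.071),feed=.03,max_force=10))
o=observe();print(o["time_s"],o["eef_pos"],L(o["eef_pos"]),o["ft_force"])
snap("wrist","w2")
p=cv2.imread("pics/w2.png");cv2.imwrite("pics/w2c.png",cv2.resize(p[0:300,130:430],None,fx=2,fy=2,interpolation=2))
for k in("scene",):
    snap(k,k+"2")
E
```

```text
False
[0.5024 0.0072 0.0717] [ 0.5014 -0.5542 -0.186 ]
True
6.8167 [0.5019 0.0265 0.0704] (np.float64(-0.03582819923458978), np.float64(0.027363631695297257)) [ 0.1141  0.6025 -0.9495]
```

View pics/w2c.png

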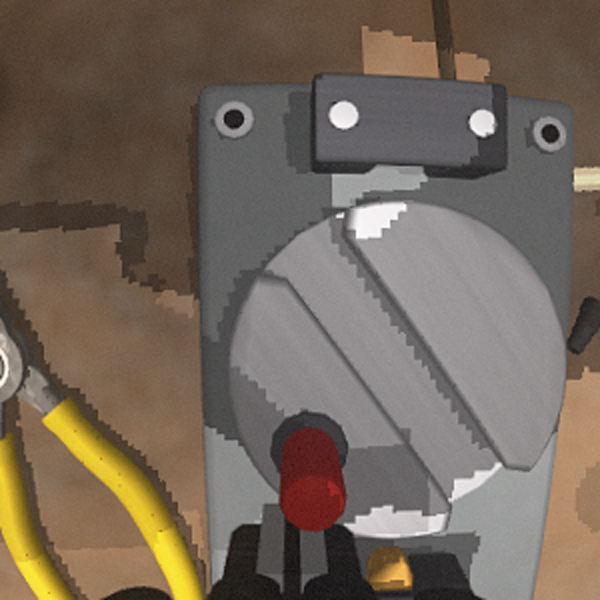

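The post base is at (310,440), touching the fingertips, and the slot is still about 0.68 rad off: the force threshold tripped on contact. I'll carry on more slowly with a higher threshold.

```bash
python3 -W ignore - <<'E'
from h import *
np.set_printoptions(precision=4,suppress=True)
print(move_l(W(-.0175,.027,.071),feed=.012,max_force=20))
o=observe();print(o["time_s"],o["eef_pos"],L(o["eef_pos"]),o["ft_force"])
hold(.2)
move_l(W(-.055,.027,.071),feed=.08)
move_l(W(-.075,.0,.16),feed=.15)
print(observe()["time_s"])
snap("wrist","w3")
p=cv2.imread("pics/w3.png");cv2.imwrite("pics/w3c.png",cv2.resize(p[0:300,130:430],None,fx=2,fy=2,interpolation=2))
E
```

```text
False
8.65 [0.5039 0.0448 0.0711] (np.float64(-0.017401225900767307), np.float64(0.026760816596249407)) [-2.4967 -0.8729 -1.4968]
10.25
```

View pics/w3c.png

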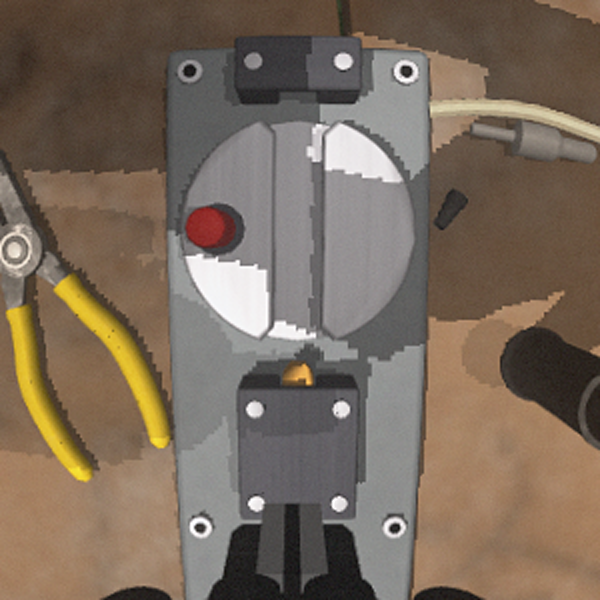

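The post is at (211,228) and the slot edges run (273,130)-(271,335), vertical like the base midline through the bolts. So the slot is aligned within about 0.02 rad, and the nose sits at (298,375) on the slot line. Next: check the clearance behind the tab, then push it.

```bash
python3 -W ignore - <<'E'
from h import *
np.set_printoptions(precision=4,suppress=True)
for n in("scene","side"):
    P,_=cloud(n);Q=P.reshape(-1,3);Q=Q[np.isfinite(Q[:,0])]
    c=np.array(W(-.27,0,0))[:2];d=np.linalg.norm(Q[:,:2]-c,axis=1)
    Z=Q[(d<.11)&(Q[:,2]>.045)];l=np.array([L(q) for q in Z]);print(n,len(Z),l.min(0),l.max(0))
    hi=Q[(d<.11)&(Q[:,2]>.1)];print(len(hi))
move_l(W(-.27,0,.16),feed=.2)
print(move_l(W(-.27,0,.069),feed=.1,max_force=8)); hold(.2)
o=observe();print(o["time_s"],L(o["eef_pos"]),o["eef_pos"],o["ft_force"])
print(move_l(W(-.24,0,.069),feed=.02,max_force=15))
o=observe();print(o["time_s"],L(o["eef_pos"]),o["ft_force"])
snap("wrist","w4");snap("side","s4")
a=cv2.imread("pics/w4.png")[60:360,130:430];b=cv2.imread("pics/s4.png")[120:320,200:400]
cv2.imwrite("pics/m4.png",np.hstack([cv2.resize(a,(400,400)),cv2.resize(b,(400,400))]))
E
```

```text
scene 1757 [-0.3524 -0.0777] [-0.1602  0.0192]
1355
side 996 [-0.3512 -0.0816] [-0.1602  0.0153]
478
False
12.6833 (np.float64(-0.2702429115805717), np.float64(-0.0005215811350519607)) [ 0.511  -0.2094  0.0698] [-0.3619  0.1503  0.3658]
False
14.3333 (np.float64(-0.24002050812843626), np.float64(-2.643050295736867e-05)) [-0.2943 -0.0723 -0.016 ]
```

View pics/m4.png

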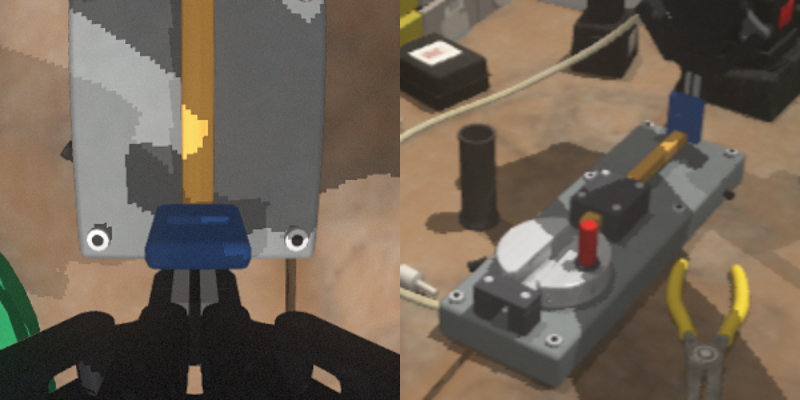

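The fingertips (195,280) sit centred just behind the tab (198,240), and the side view shows the bar in line with the slot. Pushing now.

```bash
python3 -W ignore - <<'E'
from h import *
np.set_printoptions(precision=4,suppress=True)
for i in range(5):
    r=move_l(W(-.124,0,.069),feed=.025,max_force=12)
    o=observe();x=L(o["eef_pos"])[0];print(r,o["time_s"],L(o["eef_pos"]),o["ft_force"])
    if x>-.14 or (i and x-px<.002): break
    px=x
hold(.2);print(observe()["ft_force"])
snap("wrist","w5");snap("side","s5")
a=cv2.imread("pics/w5.png")[60:360,130:430];b=cv2.imread("pics/s5.png")[120:320,200:400]
cv2.imwrite("pics/m5.png",np.hstack([cv2.resize(a,(400,400)),cv2.resize(b,(400,400))]))
E
```

```text
True 18.0917 (np.float64(-0.13585484866497735), np.float64(0.000216845185904571)) [ 1.1819 -1.9377  0.8506]
[ 0.6519 -1.4408  0.9585]
```

View pics/m5.png

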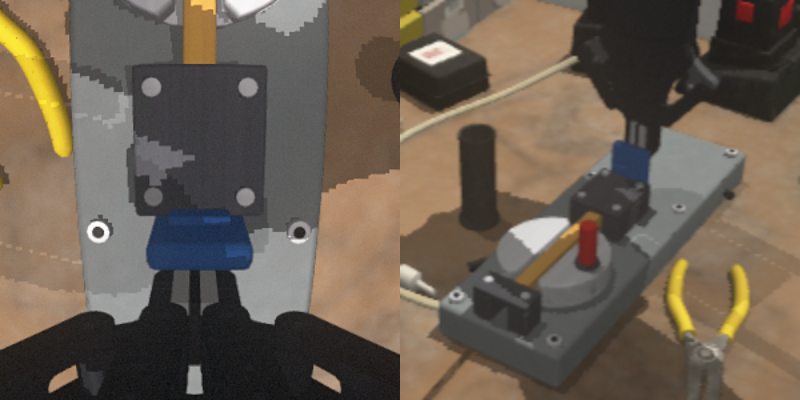

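The bar runs through the slot into the keeper (side view 510,290), and the tab (200,240) is against the guide block. I'll give it one more gentle press to close any remaining gap, then back off and check.

```bash
python3 -W ignore - <<'E'
from h import *
np.set_printoptions(precision=4,suppress=True)
r=move_l(W(-.128,0,.069),feed=.01,max_force=15)
o=observe();print(r,o["time_s"],L(o["eef_pos"]),o["ft_force"])
move_l(W(-.175,0,.069),feed=.06)
move_l(W(-.175,0,.19),feed=.15)
hold(.5);o=observe();print(o["time_s"],L(o["eef_pos"]),o["ft_force"])
snap("wrist","w6");snap("side","s6")
a=cv2.imread("pics/w6.png")[0:300,130:430];b=cv2.imread("pics/s6.png")[120:320,200:400]
cv2.imwrite("pics/m6.png",np.hstack([cv2.resize(a,(400,400)),cv2.resize(b,(400,400))]))
E
```

```text
True 18.8333 (np.float64(-0.1359401470871211), np.float64(0.001054423778635683)) [-0.0691 -2.7913  1.6331]
21.0917 (np.float64(-0.1749962319593128), np.float64(3.6753510025308945e-05)) [-0.0105  0.9014 -0.2531]
```

View pics/m6.png

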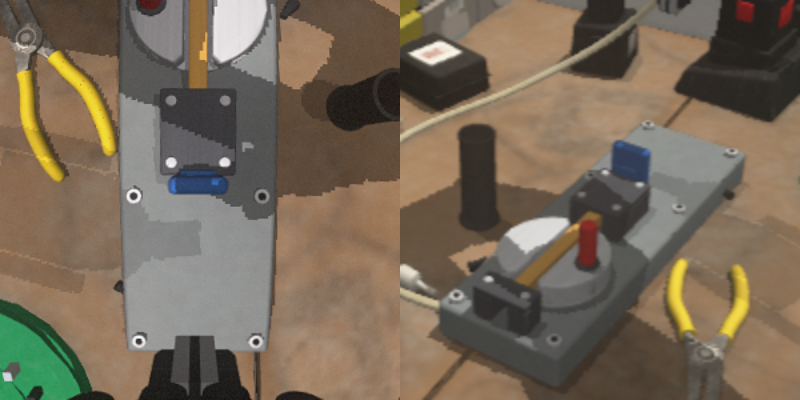

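The tab (198,184) is against the guide block, the bar goes through the slot into the keeper, the bystanders haven't moved, and the fingers are clear.

```bash
python3 -c "
from plant import *
job_done();print(observe()['time_s'])"
```

```text
the job is handed in; nothing more can be done
the job is handed in; nothing more can be done
```

The swivel unit is locked and the job is handed in, at about 21 s on the robot's clock. With the fingers shut, I pushed the red post round until the slot was in line with the bar. I then pushed the blue tab until it stopped against the guide block, and backed the fingers off clear above the base.

**Last checks:**
- **Slot:** before the push it was in line with the bar to about 0.02 rad, as read off the wrist picture.
- **Bar and tab:** a second press stopped at 15 N within 0.1 mm of the first, so the tab was against a hard stop. The final pictures show the bar through the slot and in the keeper, with no gap seen between tab and guide block.
- **Bystanders:** the sleeve and pliers look unmoved in the final pictures. I never identified the valve stem for certain, so I did not check it separately; nothing was touched except the post and the tab.

**Disagreements:** the wrist and fixed cameras differed by 2–3 mm on the unit's position. I used a value in between, which was close enough for both pushes. The first push on the post stopped early because its force limit tripped on contact, so I repeated it more slowly with a higher limit.

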